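# Nudge a test plate home against a hidden stop

## Robot

A 6-joint arm with a two-finger parallel gripper is mounted at the origin on a cart in front of the work surface, level with it; the furniture and walls round the work are solid. World frame = base frame: x ahead of the robot, y to its left, z up, the work surface at z = 0. Lengths are in m, angles in rad, forces in N, time in s.
With the tool pointing down it reaches from about 0.3 to 0.875 m from the base axis. Payload 6.4 kg.
Tool frame: the origin (TCP) lies between the finger pads; the fingertips stand 8 mm ahead of it and the grasp point (between the pads) lies 11 mm behind it; z points along the fingers, x is the direction in which the jaws open and shut, and the axes are right-handed (so a half turn about z gives the same grasp; the last joint's range is limited). The gripper opens to 85 mm and grips with 20 to 120 N. Pads are 22 mm wide; open, the fingers measure 114 mm over their backs; the gripper's body (76 mm by 85 mm) begins 54 mm behind the grasp point. The pads swing forward as they close: fully open they stand 13 mm farther back than shut.
Start: joints at [1.124, 0.181, 1.607, -0, 1.354, -0.206], TCP at [0.137, 0.558, 0.239] pointing down, gripper open.
Joint ranges: [-2.99, 2.99], [-0.89, 2.07], [0.3, 2.58], [-1.14, 4.28], [0, 2.63], [-3.12, 3.12]. Speed limits (rad/s): [2.57, 2.57, 3.01, 3.14, 3.14, 3.14].

## Interface

Orientations are given as a unit quaternion [w, x, y, z].
In Python, from bench import ctrl gives the robot as it stands.
- The arm moves only by the tool drive_tool, never from a script. Its argument "commands" is a list of rows, each an object of numbers: "gripper": the closure, from 0 (fully open) to 1 (shut); "dx", "dy", "dz": the shift along the tool's x, y, z in cm; "turn": the turn about the tool's z in degrees. A call has 1 to 20 rows; each row is the pose to reach, as a shift and turn from the pose commanded when the call began, along the tool's axes at that moment; what a row does not reach only later rows make up. A row lasts 1/8 s, in which the tool goes at most 62.5 mm and 10.7 degrees, less where a joint would pass 70% of its speed; a pose out of reach is approached as far as the arm can. A call with a gripper value outside its range is refused whole. The fingers move at their own pace and stop on an object; the grip force is fixed at half the most. Time passes only in rows, so rows that repeat a pose let the fingers close. It gives the time, the measured TCP pose, the force and the opening at its end, in the units of the state.
- ctrl.get_obs(): the state, without advancing time (a new reading comes with each control period).
- ctrl.camera(name): name is "scene" or "top" or "wrist"; returns a dict with "image" (480x640x3 uint8, red, green, blue), "mtx" (3x3 intrinsics, pixels), "k1" (the pictures are not rectified: a ray, as slopes to the right and down, at radius r is drawn at 1 + k1 r^2 times it, then the intrinsics apply), "R" (3x3) and "t" (3): a world point X has camera coordinates R X + t. Camera axes: x right, y down, z forward; pixel columns grow to the right and rows downward; lengths in m; the calibration is good to about 2 mm. A picture is of the moment at which its call begins. There is no depth.
- ctrl.hand_in(): hands the job in, once; it reports no verdict.
The state is a dict: "time_s": time; "q": joint angles; "dq": joint speeds; "joint_efforts": joint torques, N m; "eef_pos": TCP position; "eef_rot": TCP orientation; "wrist_force": force on the tool from outside, world axes, zero at the start; "torque": the same for the moment, N m; "opening": opening from 0.0 (shut) to 1.0 (fully open).
Only numpy, scipy, OpenCV 4.12 (cv2) and the standard library are available. Lean on these libraries where they do the work, as an engineer would, in place of code of your own. Each camera call takes 0.05 s, during which the arm holds its last target.

## Task

Pick up the brass drift and use it to nudge the square steel test plate along the specimen slide and in under the hood, gently and without ramming it, until it sits square and fully home against the stop hidden inside. Only the drift may touch the plate, never the gripper. Then lay the drift flat on the bench, off the slide, and leave the two other steel samples where they lie.

Things in the scene. Friction and masses are not known exactly. Their poses are not given: they have to be found in the camera images.
- slide: Specimen slide, fixed to the bench: aluminium base 190 (x) x 100 (y) x 10 mm, grey hood over its far part. Origin: centre of the underside; +x runs along the channel from the open apron (x = -95 to -15 mm) into the hood (-15 to +95 mm, closed at the far end). Channel floor at z = 10 mm. On the apron two low rails (up to z = 14 mm, y = 33 to 42 mm on either side) guide the plate.
- slide_mouth (a point): Channel floor, mid-width, at the hood's mouth; axes as the slide. Tunnel 66 mm wide, 27 mm high; hood and the ring on it rise 38 mm above this point. Out of sight inside, a rigid stop block (50 mm wide, 16 high, square to the channel) is clamped with its face 60 to 90 mm beyond this point, elsewhere each time; pressing the plate on stop or walls with more than 30 N is ramming.
- plate: Square steel test plate, 60 x 60 x 12 mm, 0.26 to 0.43 kg, lying in the channel on the apron at first, about 3 mm play either side. Origin: centre of the underside; x along the channel, z up. It slides with 1 to 3 N. Home: its leading face (30 mm ahead of its origin) against the stop.
- feeler (a joint): A 6 mm feeler pin in the middle of the stop's face, out of sight in the hood: 0 = standing 3 mm proud of the stop (plate not there), 0.003 m = pressed flush. Its spring is light (at most 0.3 N), too weak to be felt or to push the plate back.
- drift: The brass drift, a square bar 14 x 14 mm, 138 mm long, 0.2 kg, lying on the bench. Origin: centre of the underside; x along its length (square pushing end at x = +70 mm, short round end of 12 mm diameter at x = -68 mm, two dark rings by it), z up. Any end may push. Grip it across its 14 mm width.
- ribbed_bar: Bystander: cut ribbed steel bar, 18 x 85 x 17 mm, lying on the bench near the drift. Origin: centre of the underside; long axis y.
- flat_bar: Bystander: dark flat steel sample, 24 x 70 x 10 mm, lying on the bench near the drift. Origin: centre of the underside; long axis y. Drift, ribbed bar and flat sample may lie in any order.
- drift_mid (a point): The middle of the drift's bar (on its axis, 7 mm above its underside).
Not all that is in view belongs to the job. There is more than one size of the plate; the one meant has the size given above.

How it is judged:
By the outcome, as a careful person would: the job done as asked, in the order asked, and still so for the second after the job is handed in, with the robot touching nothing.
It also fails if it takes over 64 s, if anything falls off the work surface, if the arm or the gripper's body presses on something with over 40 N, if the wrist force passes 120 N, or if a joint passes its speed limit or range.

## Working session

There is one attempt and no reset: what is moved stays moved. The work goes in short steps, Python scripts to look and compute and a tool call to move; the robot and the scene stay as the last step left them, time stands still between calls to the robot, and variables do not carry over. Pictures are saved under pics/ and viewed, and the job is handed in when it is done.

Besides the shell and the picture viewer there is one more tool, called after "Request:" as name(argument=value, ...) on one line, values as JSON. drive_tool: Moves the arm, as the interface text tells. Its arguments: {"type":"object","properties":{"commands":{"type":"array","items":{"type":"object","properties":{"gripper":{"type":"number"},"dx":{"type":"number"},"dy":{"type":"number"},"dz":{"type":"number"},"turn":{"type":"number"}}}}},"required":["commands"]}

```bash
ls; mkdir -p pics
cat > h.py <<'E'
import numpy as np, cv2
from bench import ctrl
def shot(n,f):
    c=ctrl.camera(n); cv2.imwrite('pics/'+f+'.png',c['image'][:,:,::-1]); np.savez('pics/'+f+'.npz',**{k:np.array(c[k]) for k in c}); return c
def load(f): return np.load('pics/'+f+'.npz')
def ray(c,u,v):
    K=np.array(c['mtx']);k1=float(c['k1'])
    xd=np.array([(u-K[0,2])/K[0,0],(v-K[1,2])/K[1,1]])
    x=cv2.undistortPoints(np.array([[[u,v]]],float),K,np.array([k1,0,0,0,0.]))[0,0]
    R=np.array(c['R']);t=np.array(c['t']); return -R.T@t, R.T@np.array([x[0],x[1],1.])
def onz(c,u,v,z):
    o,d=ray(c,u,v); return o+d*(z-o[2])/d[2]
def proj(c,X):
    p,_=cv2.projectPoints(np.array(X,float).reshape(-1,1,3),cv2.Rodrigues(np.array(c['R']))[0],np.array(c['t'],float),np.array(c['mtx'],float),np.array([float(c['k1']),0,0,0,0])); return p[:,0]
E
python3 - <<'E'
from h import *
for n in ['scene','top','wrist']:
    c=shot(n,n+'0'); print(n,-np.array(c['R']).T@np.array(c['t']),np.array(c['R'])[2],c['k1'],c['mtx'][0][0])
print(ctrl.get_obs())
E
```

```text
pics
scene [-0.0967246  -0.52345416  0.57330383] [ 0.75697139  0.38055398 -0.53119957] -0.09356672673337706 480.31044274222364
top [ 0.56383931 -0.1508796   1.10668548] [ 0.07630531 -0.0023452  -0.99708174] -0.08922125452371893 477.33345397745353
wrist [0.06294384 0.57665063 0.37315694] [ 0.28624757 -0.07339615 -0.95534043] -0.034554956987851985 425.72263047085744
{'time_s': 0.15, 'q': array([ 1.12369637e+00,  1.81388737e-01,  1.60772104e+00,  1.69585677e-05,
        1.35381434e+00, -2.06245384e-01]), 'dq': array([-8.66143690e-04, -2.52523321e-03, -2.98483550e-03, -8.20392648e-04,
        8.51800303e-05, -6.91194182e-04]), 'joint_efforts': array([ 9.68733439e-04, -4.45269406e+01, -3.51691532e+01, -4.45262467e-04,
        5.90121868e-03,  1.41819885e-05]), 'eef_pos': array([0.13693187, 0.55805699, 0.23860847]), 'eef_rot': array([ 2.87367130e-04,  7.86935711e-01,  6.17034637e-01, -6.00574136e-04]), 'wrist_force': array([0.42094315, 0.30821164, 0.28842792]), 'torque': array([0.01360221, 0.00271766, 0.00857906]), 'opening': 1.0030544930545562}
```

View pics/scene0.png

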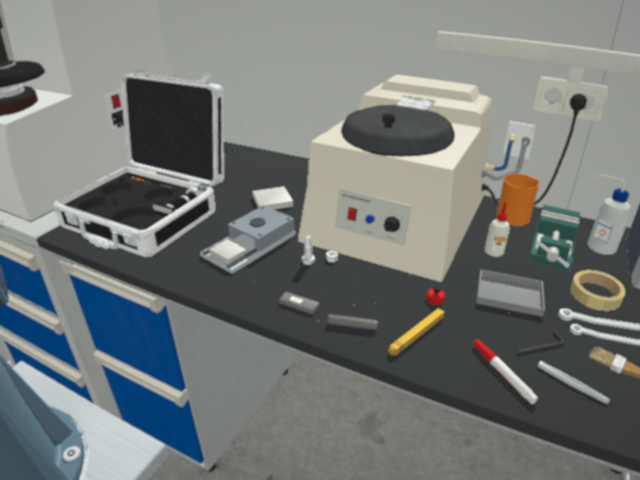

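View pics/top0.png

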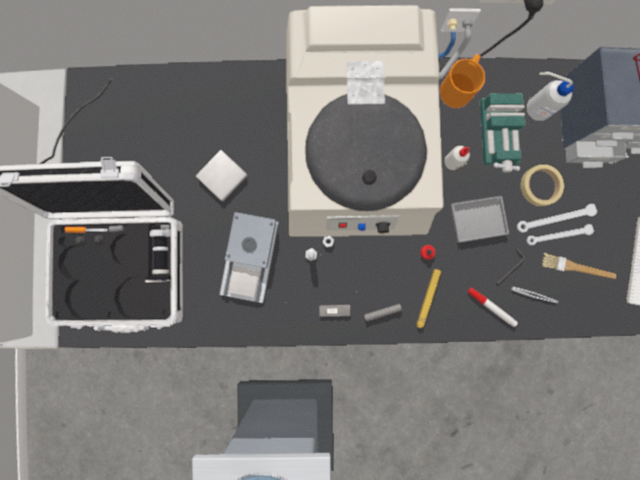

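Run:
```python
from h import *
c=load('top0'); im=c['image'][:,:,::-1]
cv2.imwrite('pics/c1.png',cv2.resize(im[205:345,210:450],None,fx=3.3,fy=3.3,interpolation=cv2.INTER_CUBIC))
c=load('scene0'); im=c['image'][:,:,::-1]
cv2.imwrite('pics/c2.png',cv2.resize(im[190:360,190:460],None,fx=2.9,fy=2.9,interpolation=cv2.INTER_CUBIC))
c=load('top0')
for uv in [(243,285),(221,176),(429,298),(437,271),(421,326),(335,311),(383,313),(248,245)]: print(uv,onz(c,*uv,0.01).round(3))
```

```text
(243, 285) [0.547 0.031 0.01 ]
(221, 176) [0.802 0.082 0.01 ]
(429, 298) [ 0.509 -0.395  0.01 ]
(437, 271) [ 0.571 -0.416  0.01 ]
(421, 326) [ 0.446 -0.375  0.01 ]
(335, 311) [ 0.484 -0.179  0.01 ]
(383, 313) [ 0.477 -0.288  0.01 ]
(248, 245) [0.639 0.019 0.01 ]
```

View pics/c1.png

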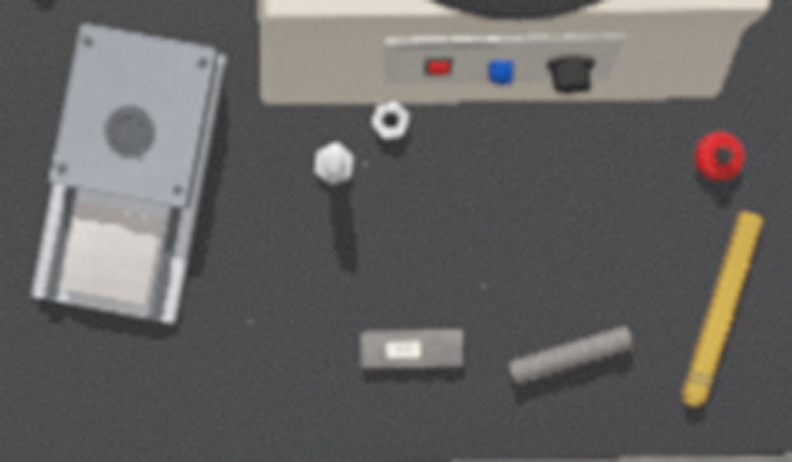

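View pics/c2.png

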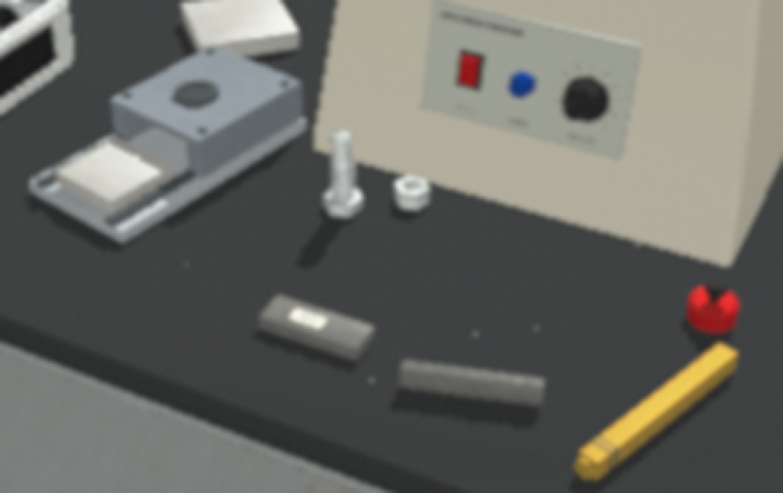

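Candidates, in top-view pixels:
- **Drift:** the yellow bar at (429,298) is brass with two dark rings at its near end (421,326). Lookalikes are the ribbed bar (383,313), the flat bar (335,311) and the red/white marker (493,307). I choose the yellow bar; the crop shows the rings.
- **Plate:** the one on the apron at (243,285). The bigger loose plate at (221,176) is a decoy.

Next I measure.

```bash
cat > meas.py <<'E'
from h import *
def yellow(c,z=0.012,box=None):
    hsv=cv2.cvtColor(c['image'],cv2.COLOR_RGB2HSV)
    m=cv2.inRange(hsv,(18,110,60),(32,255,255))
    n,l,s,ce=cv2.connectedComponentsWithStats(m)
    out=[]
    for i in range(1,n):
        if s[i,4]>120: out.append((s[i],(l==i)))
    return out
def drift(c,z):
    for s,m in yellow(c):
        v,u=np.nonzero(m)
        P=np.array([onz(c,a,b,z)[:2] for a,b in zip(u,v)])
        mu=P.mean(0); _,S,V=np.linalg.svd(P-mu,full_matrices=False); d=V[0]*np.sign(V[0][0]); q=(P-mu)@d
        w=(P-mu)@np.array([-d[1],d[0]])
        mid=mu+d*(q.max()+q.min())/2
        print(s[:5],'mid',mid.round(4),'ang',np.degrees(np.arctan2(d[1],d[0])).round(2),'L',np.ptp(q).round(4),'W',np.ptp(w).round(4))
E
python3 - <<'E'
from meas import *
c=load('top0'); drift(c,0.010); 
c=load('top0')
k=(210,205,3.3)
# hand-picked from crop c1
for n,(a,b),z in [('hoodFL',(82,27),.048),('hoodFR',(218,50),.048),('hoodNL',(52,182),.048),('hoodNR',(183,207),.048),('apNL',(34,298),.010),('apNR',(175,323),.010),('plNL',(62,292),.022),('plNR',(152,304),.022),('plFL',(74,222),.022),('plFR',(163,238),.022)]:
    print(n,onz(c,k[0]+a/k[2],k[1]+b/k[2],z).round(4))
E
```

```text
[417 269  24  59 475] mid [ 0.5086 -0.3935] ang -19.54 L 0.1394 W 0.0186
hoodFL [0.7082 0.0422 0.048 ]
hoodFR [ 0.6907 -0.0502  0.048 ]
hoodNL [0.6034 0.063  0.048 ]
hoodNR [ 0.585  -0.0254  0.048 ]
apNL [0.5243 0.0838 0.01  ]
apNR [ 0.5055 -0.0145  0.01  ]
plNL [0.5285 0.0618 0.022 ]
plNR [ 5.194e-01 -3.000e-04  2.200e-02]
plFL [0.5765 0.0531 0.022 ]
plFR [ 0.5645 -0.0083  0.022 ]
```

```bash
cat >> h.py <<'E'
from scipy.spatial.transform import Rotation as Ro
def tool():
    o=ctrl.get_obs(); q=o['eef_rot']; return o,Ro.from_quat([q[1],q[2],q[3],q[0]]).as_matrix()
def st():
    o,R=tool(); print('t',round(o['time_s'],2),'pos',o['eef_pos'].round(4),'xang',np.degrees(np.arctan2(R[1,0],R[0,0])).round(2),'tilt',R[:,2].round(4),'F',o['wrist_force'].round(2),'T',o['torque'].round(3),'op',round(o['opening'],3))
def cmd(*pts,ang=None):
    o,R=tool(); a=np.degrees(np.arctan2(R[1,0],R[0,0]))
    for p in pts: print('d cm',(R.T@(np.array(p)-o['eef_pos'])*100).round(2),'turn',None if ang is None else round(a-ang,2))
E
python3 - <<'E'
from h import *
st(); cmd((.40,.15,.24),(.45,-.2,.24),(.505,-.392,.15),ang=70.5)
E
```

```text
t 0.15 pos [0.1369 0.5581 0.2386] xang 76.2 tilt [-6.0e-04 -1.2e-03 -1.0e+00] F [0.42 0.31 0.29] T [0.014 0.003 0.009] op 1.003
d cm [-33.35  35.28  -0.11] turn 5.7
d cm [-66.15  48.49  -0.07] turn 5.7
d cm [-83.47  58.41   8.95] turn 5.7
```

Request:
drive_tool(commands=[{"dx": -33.4,"dy": 35.3,"turn": 5.7},{"dx": -33.4,"dy": 35.3,"turn": 5.7},{"dx": -33.4,"dy": 35.3,"turn": 5.7},{"dx": -33.4,"dy": 35.3,"turn": 5.7},{"dx": -33.4,"dy": 35.3,"turn": 5.7},{"dx": -33.4,"dy": 35.3,"turn": 5.7},{"dx": -33.4,"dy": 35.3,"turn": 5.7},{"dx": -66.2,"dy": 48.5,"turn": 5.7},{"dx": -66.2,"dy": 48.5,"turn": 5.7},{"dx": -66.2,"dy": 48.5,"turn": 5.7},{"dx": -66.2,"dy": 48.5,"turn": 5.7},{"dx": -66.2,"dy": 48.5,"turn": 5.7},{"dx": -66.2,"dy": 48.5,"turn": 5.7},{"dx": -83.5,"dy": 58.4,"dz": 6,"turn": 5.7},{"dx": -83.5,"dy": 58.4,"dz": 6,"turn": 5.7},{"dx": -83.5,"dy": 58.4,"dz": 6,"turn": 5.7},{"dx": -83.5,"dy": 58.4,"dz": 6,"turn": 5.7},{"dx": -83.5,"dy": 58.4,"dz": 6,"turn": 5.7},{"dx": -83.5,"dy": 58.4,"dz": 6,"turn": 5.7},{"dx": -83.5,"dy": 58.4,"dz": 6,"turn": 5.7}])

```text
invalid input at $.commands[0]: expected keys gripper, dx, dy, dz, turn
```

Run:
```python
from meas import *
st(); c=shot('wrist','w1'); drift(c,0.012); t=shot('top','t1'); drift(t,.01)
```

```text
t 0.15 pos [0.1369 0.5581 0.2386] xang 76.2 tilt [-6.0e-04 -1.2e-03 -1.0e+00] F [0.42 0.31 0.29] T [0.014 0.003 0.009] op 1.003
[417 269  24  59 481] mid [ 0.5089 -0.3936] ang -19.59 L 0.1402 W 0.0188
```

View pics/w1.png

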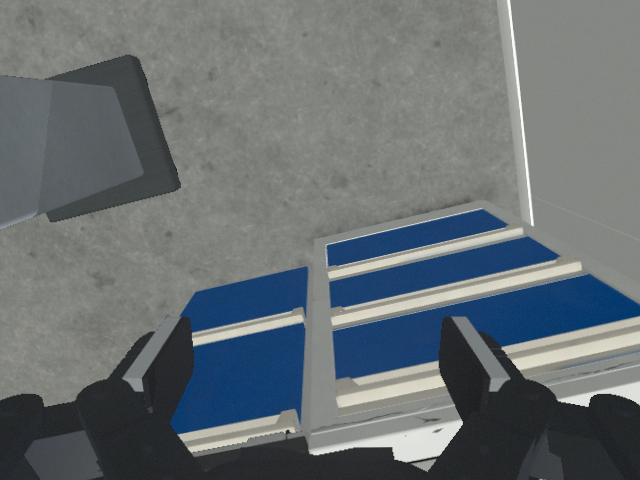

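The call was refused because every row needs all its keys. The arm hasn't moved, so the wrist view still shows only the floor and drawers. I'll resend it in full.

Request:
drive_tool(commands=[{"gripper": 0,"dx": -33.4,"dy": 35.3,"dz": 0,"turn": 5.7},{"gripper": 0,"dx": -33.4,"dy": 35.3,"dz": 0,"turn": 5.7},{"gripper": 0,"dx": -33.4,"dy": 35.3,"dz": 0,"turn": 5.7},{"gripper": 0,"dx": -33.4,"dy": 35.3,"dz": 0,"turn": 5.7},{"gripper": 0,"dx": -33.4,"dy": 35.3,"dz": 0,"turn": 5.7},{"gripper": 0,"dx": -33.4,"dy": 35.3,"dz": 0,"turn": 5.7},{"gripper": 0,"dx": -33.4,"dy": 35.3,"dz": 0,"turn": 5.7},{"gripper": 0,"dx": -66.2,"dy": 48.5,"dz": 0,"turn": 5.7},{"gripper": 0,"dx": -66.2,"dy": 48.5,"dz": 0,"turn": 5.7},{"gripper": 0,"dx": -66.2,"dy": 48.5,"dz": 0,"turn": 5.7},{"gripper": 0,"dx": -66.2,"dy": 48.5,"dz": 0,"turn": 5.7},{"gripper": 0,"dx": -66.2,"dy": 48.5,"dz": 0,"turn": 5.7},{"gripper": 0,"dx": -66.2,"dy": 48.5,"dz": 0,"turn": 5.7},{"gripper": 0,"dx": -83.5,"dy": 58.4,"dz": 6,"turn": 5.7},{"gripper": 0,"dx": -83.5,"dy": 58.4,"dz": 6,"turn": 5.7},{"gripper": 0,"dx": -83.5,"dy": 58.4,"dz": 6,"turn": 5.7},{"gripper": 0,"dx": -83.5,"dy": 58.4,"dz": 6,"turn": 5.7},{"gripper": 0,"dx": -83.5,"dy": 58.4,"dz": 6,"turn": 5.7},{"gripper": 0,"dx": -83.5,"dy": 58.4,"dz": 6,"turn": 5.7},{"gripper": 0,"dx": -83.5,"dy": 58.4,"dz": 6,"turn": 5.7}])

```text
time_s: 2.75
eef_pos: [0.5054, -0.3906, 0.1801]
eef_rot: [0.0, 0.816, 0.578, 0.0]
wrist_force: [-0.7, 0.5, -0.1]
opening: 0.997
```

Run:
```python
from meas import *
st(); c=shot('wrist','w2'); drift(c,0.012)
```

```text
t 2.75 pos [ 0.5054 -0.3906  0.1801] xang 70.57 tilt [ 5.e-04 -4.e-04 -1.e+00] F [-0.69  0.46 -0.11] T [-0.042 -0.016 -0.005] op 0.997
[304 125  21  24 467] mid [ 0.4496 -0.3725] ang -19.82 L 0.0156 W 0.014
[ 305  158   20  151 2922] mid [ 0.5181 -0.3967] ang -19.79 L 0.116 W 0.0141
```

View pics/w2.png

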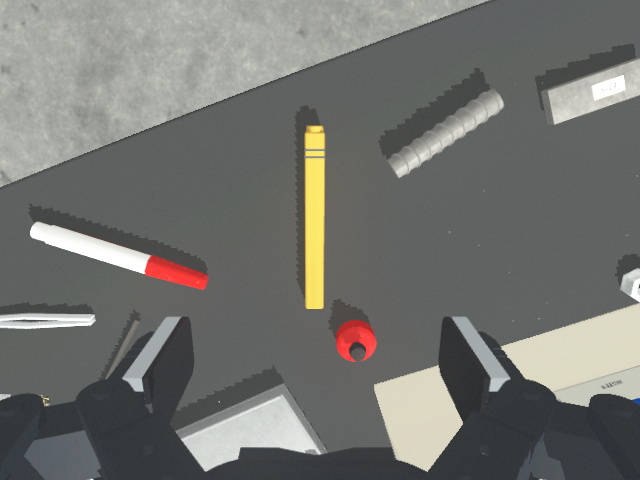

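The wrist view shows the drift upright from (314,126) to (314,308), with the rings at (315,153) and the square end lower and farther out. Length works out at 138 mm and width at 14 mm, both as given. The red knob at (355,345) is clear of the jaws.

Run:
```python
from h import *
cmd((.4985,-.3895,.06),(.4985,-.3895,.0105),ang=70.2)
```

```text
d cm [-0.12 -0.7  12.02] turn 0.38
d cm [-0.12 -0.71 16.97] turn 0.38
```

Request:
drive_tool(commands=[{"gripper": 0,"dx": -0.1,"dy": -0.7,"dz": 6,"turn": 0.4},{"gripper": 0,"dx": -0.1,"dy": -0.7,"dz": 12,"turn": 0.4},{"gripper": 0,"dx": -0.1,"dy": -0.7,"dz": 15,"turn": 0.4},{"gripper": 0,"dx": -0.1,"dy": -0.7,"dz": 16.5,"turn": 0.4},{"gripper": 0,"dx": -0.1,"dy": -0.7,"dz": 16.95,"turn": 0.4},{"gripper": 0,"dx": -0.1,"dy": -0.7,"dz": 16.95,"turn": 0.4},{"gripper": 1,"dx": -0.1,"dy": -0.7,"dz": 16.95,"turn": 0.4},{"gripper": 1,"dx": -0.1,"dy": -0.7,"dz": 16.95,"turn": 0.4},{"gripper": 1,"dx": -0.1,"dy": -0.7,"dz": 16.95,"turn": 0.4},{"gripper": 1,"dx": -0.1,"dy": -0.7,"dz": 16.95,"turn": 0.4},{"gripper": 1,"dx": -0.1,"dy": -0.7,"dz": 16.95,"turn": 0.4},{"gripper": 1,"dx": -0.1,"dy": -0.7,"dz": 16.95,"turn": 0.4},{"gripper": 1,"dx": -0.1,"dy": -0.7,"dz": 16.95,"turn": 0.4},{"gripper": 1,"dx": -0.1,"dy": -0.7,"dz": 16.95,"turn": 0.4}])

```text
time_s: 4.55
eef_pos: [0.4984, -0.3906, 0.0102]
eef_rot: [0.0, 0.819, 0.574, -0.0]
wrist_force: [-0.8, 0.2, 5.6]
opening: 0.143
```

Run:
```python
from meas import *
st(); c=shot('wrist','w3'); drift(c,0.014)
```

```text
t 4.55 pos [ 0.4984 -0.3906  0.0102] xang 70.1 tilt [ 4.e-04 -5.e-04 -1.e+00] F [-0.82  0.25  5.62] T [ 0.059  0.177 -0.005] op 0.143
[ 293  164   45   54 2207] mid [ 0.4492 -0.373 ] ang -18.98 L 0.0167 W 0.0137
[294 222  44  11 474] mid [ 0.4601 -0.3769] ang 70.29 L 0.0137 W 0.0033
[ 294  238   44  217 8350] mid [ 0.5044 -0.3928] ang -19.75 L 0.0868 W 0.014
```

View pics/w3.png

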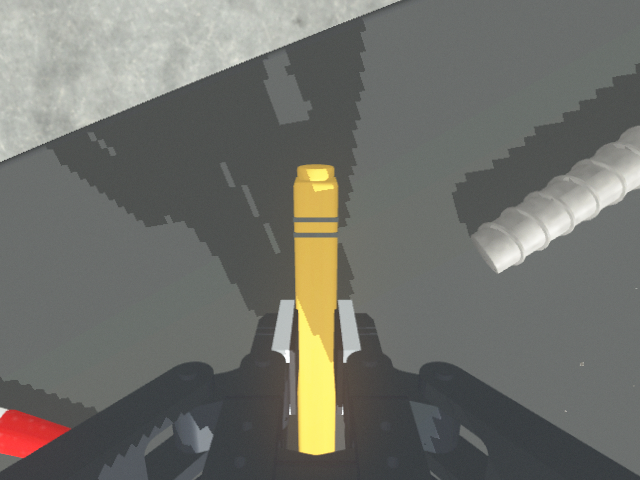

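The grip is good: the drift sits between the pads, with the rings and round end at (316,172)-(316,235) still visible. Now I lift it and carry it behind the apron.

Run:
```python
from h import *
cmd((.4984,-.3906,.12),(.4200,.0540,.12),ang=78.6)
```

```text
d cm [-1.000e-02  1.000e-02 -1.098e+01] turn -8.49
d cm [ 39.13 -22.49 -11.  ] turn -8.49
```

Request:
drive_tool(commands=[{"gripper": 1,"dx": 0,"dy": 0,"dz": -2,"turn": 0},{"gripper": 1,"dx": 0,"dy": 0,"dz": -6,"turn": 0},{"gripper": 1,"dx": 0,"dy": 0,"dz": -11,"turn": 0},{"gripper": 1,"dx": 4,"dy": -2.3,"dz": -11,"turn": -2},{"gripper": 1,"dx": 8.5,"dy": -4.9,"dz": -11,"turn": -4},{"gripper": 1,"dx": 13,"dy": -7.5,"dz": -11,"turn": -6},{"gripper": 1,"dx": 17.5,"dy": -10,"dz": -11,"turn": -8.5},{"gripper": 1,"dx": 22,"dy": -12.6,"dz": -11,"turn": -8.5},{"gripper": 1,"dx": 26.5,"dy": -15.2,"dz": -11,"turn": -8.5},{"gripper": 1,"dx": 31,"dy": -17.8,"dz": -11,"turn": -8.5},{"gripper": 1,"dx": 35.5,"dy": -20.4,"dz": -11,"turn": -8.5},{"gripper": 1,"dx": 39.1,"dy": -22.5,"dz": -11,"turn": -8.5},{"gripper": 1,"dx": 39.1,"dy": -22.5,"dz": -11,"turn": -8.5},{"gripper": 1,"dx": 39.1,"dy": -22.5,"dz": -11,"turn": -8.5}])

```text
time_s: 6.35
eef_pos: [0.42, 0.0537, 0.1203]
eef_rot: [0.0, 0.774, 0.634, 0.0]
wrist_force: [0.6, -0.7, -2.4]
opening: 0.15
```

Run:
```python
from meas import *
st(); c=shot('top','t4'); s=shot('scene','s4')
a=cv2.resize(c['image'][200:350,190:310,::-1],None,fx=4,fy=4,interpolation=cv2.INTER_CUBIC)
cv2.imwrite('pics/t4c.png',a)
a=cv2.resize(s['image'][180:320,170:320,::-1],None,fx=4,fy=4,interpolation=cv2.INTER_CUBIC)
cv2.imwrite('pics/s4c.png',a)
w=shot('wrist','w4')
```

```text
t 6.35 pos [0.42   0.0537 0.1203] xang 78.65 tilt [ 9.e-04 -5.e-04 -1.e+00] F [ 0.64 -0.7  -2.38] T [-0.061 -0.01   0.04 ] op 0.15
```

View pics/t4c.png

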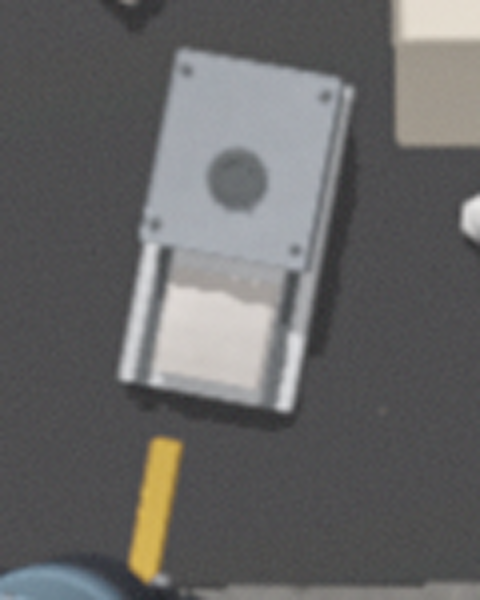

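View pics/s4c.png

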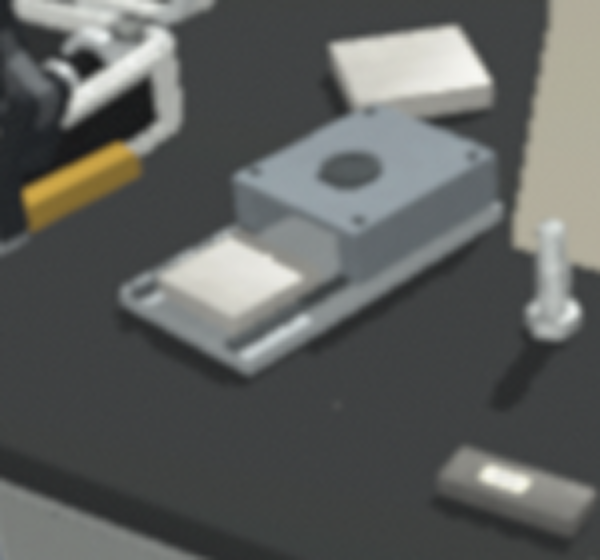

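View pics/w4.png

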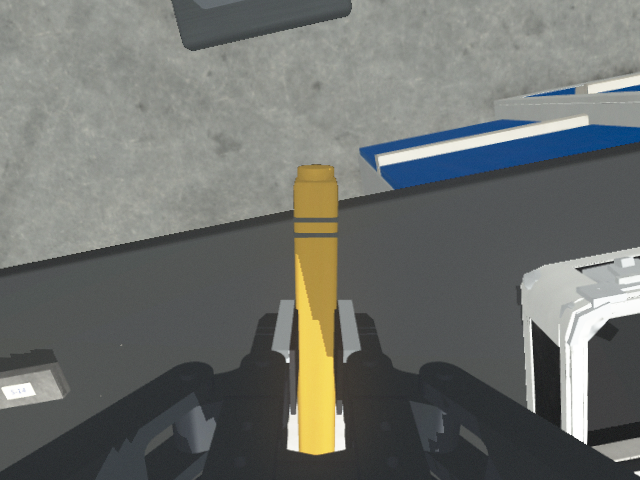

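```bash
cat > sl.py <<'E'
from h import *
def fit():
    c=load('t4'); f=lambda a,b,z: onz(c,190+(a+.5)/4-.5,200+(b+.5)/4-.5,z)
    W=[];S=[]
    for (a,b),z,s in [((180,48),.048,(.110,.05)),((342,78),.048,(.110,-.05)),((142,240),.048,(0,.05)),((308,270),.048,(0,-.05)),((120,380),.010,(-.080,.05)),((292,412),.010,(-.080,-.05))]:
        W.append(f(a,b,z)[:2]);S.append(s)
    W=np.array(W);S=np.array(S)
    M,_=cv2.estimateAffinePartial2D(S,W); return M,W,S,f
if __name__=='__main__':
    M,W,S,f=fit(); print(M, 'scale',np.hypot(M[0,0],M[1,0]),'ang',np.degrees(np.arctan2(M[1,0],M[0,0])))
    print('res',(W-(S@M[:,:2].T+M[:,2])).round(4).tolist())
    A=M[:,:2]/np.hypot(M[0,0],M[1,0])
    for n,a,b,z in [('plNL',158,372,.022),('plNR',265,388,.022),('plL',170,287,.022),('plR',277,302,.022),('driftL',150,438,.124),('driftR',181,441,.124)]:
        p=f(a,b,z)[:2]; print(n,p.round(4),(A.T@(p-M[:,2])).round(4))
    o,R=tool(); print('tcp',(A.T@(o['eef_pos'][:2]-M[:,2])).round(4))
E
python3 sl.py
```

```text
[[ 0.96904726  0.19830202  0.59492064]
 [-0.19830202  0.96904726  0.01910979]] scale 0.9891290489937901 ang -11.565114254266836
res [[0.0003, -0.003], [0.0015, 0.0031], [-0.0003, -0.0031], [0.0013, 0.0013], [-0.0015, 0.0019], [-0.0014, -0.0001]]
plNL [0.5305 0.061 ] [-0.0715  0.0281]
plNR [5.205e-01 1.000e-04] [-0.0691 -0.0335]
plL [0.5785 0.0538] [-0.023   0.0307]
plR [ 0.569  -0.0072] [-0.0201 -0.031 ]
driftL [0.4999 0.0455] [-0.0984  0.0068]
driftR [0.4981 0.0295] [-0.0969 -0.0093]
tcp [-0.1781 -0.0019]
```

The top crop gives the mouth at about (0.595, 0.019), heading -11.5°. The plate's trailing face is about 70 mm before the mouth, and the drift end about 98 mm before it and centred within 2 mm. Now I lower and approach.

Request:
drive_tool(commands=[{"gripper": 1,"dx": 0.05,"dy": 0,"dz": 4,"turn": 0},{"gripper": 1,"dx": 0.05,"dy": 0,"dz": 7,"turn": 0},{"gripper": 1,"dx": 0.05,"dy": 0,"dz": 9,"turn": 0},{"gripper": 1,"dx": 0.05,"dy": 0,"dz": 9.7,"turn": 0},{"gripper": 1,"dx": 0.05,"dy": 0.5,"dz": 9.7,"turn": 0},{"gripper": 1,"dx": 0.05,"dy": 1,"dz": 9.7,"turn": 0},{"gripper": 1,"dx": 0.05,"dy": 1.4,"dz": 9.7,"turn": 0},{"gripper": 1,"dx": 0.05,"dy": 1.8,"dz": 9.7,"turn": 0},{"gripper": 1,"dx": 0.05,"dy": 2.1,"dz": 9.7,"turn": 0},{"gripper": 1,"dx": 0.05,"dy": 2.1,"dz": 9.7,"turn": 0},{"gripper": 1,"dx": 0.05,"dy": 2.1,"dz": 9.7,"turn": 0}])

```text
time_s: 7.88
eef_pos: [0.4402, 0.0503, 0.0227]
eef_rot: [-0.0, 0.774, 0.633, -0.0]
wrist_force: [0.4, -0.6, -1.6]
opening: 0.141
```

```bash
cat > look.py <<'E'
from h import *
import sys
n=sys.argv[1]
st(); c=shot('top','t'+n); s=shot('scene','s'+n)
a=cv2.resize(c['image'][210:330,215:305,::-1],None,fx=4,fy=4,interpolation=cv2.INTER_CUBIC)
b=cv2.resize(s['image'][200:290,180:300,::-1],None,fx=3.6,fy=3.6,interpolation=cv2.INTER_CUBIC)
o=np.zeros((480,800,3),np.uint8); o[:480,:360]=a; o[:324,362:794]=b
cv2.imwrite('pics/l'+n+'.png',o)
E
python3 look.py 5
```

```text
t 7.88 pos [0.4402 0.0503 0.0227] xang 78.61 tilt [-4.e-04  1.e-04 -1.e+00] F [ 0.38 -0.62 -1.65] T [0.009 0.046 0.013] op 0.141
```

View pics/l5.png

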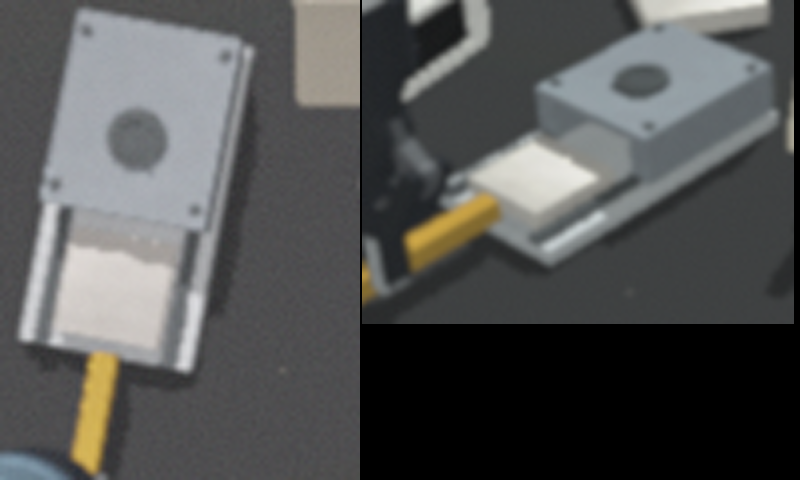

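The drift end at about (103,352) in the crop is centred on the plate's trailing edge, (52,338) to (160,348), with a few mm of gap. I advance slowly.

Request:
drive_tool(commands=[{"gripper": 1,"dx": 0,"dy": 0.1,"dz": 0,"turn": 0},{"gripper": 1,"dx": 0,"dy": 0.2,"dz": 0,"turn": 0},{"gripper": 1,"dx": 0,"dy": 0.3,"dz": 0,"turn": 0},{"gripper": 1,"dx": 0,"dy": 0.4,"dz": 0,"turn": 0},{"gripper": 1,"dx": 0,"dy": 0.5,"dz": 0,"turn": 0},{"gripper": 1,"dx": 0,"dy": 0.6,"dz": 0,"turn": 0},{"gripper": 1,"dx": 0,"dy": 0.7,"dz": 0,"turn": 0},{"gripper": 1,"dx": 0,"dy": 0.8,"dz": 0,"turn": 0},{"gripper": 1,"dx": 0,"dy": 0.9,"dz": 0,"turn": 0},{"gripper": 1,"dx": 0,"dy": 1.0,"dz": 0,"turn": 0},{"gripper": 1,"dx": 0,"dy": 1.1,"dz": 0,"turn": 0},{"gripper": 1,"dx": 0,"dy": 1.2,"dz": 0,"turn": 0}])

```text
time_s: 9.48
eef_pos: [0.4522, 0.0479, 0.0227]
eef_rot: [-0.0, 0.774, 0.633, -0.0]
wrist_force: [-2.1, 0.6, -1.8]
opening: 0.14
```

```bash
python3 look.py 6
```

```text
t 9.47 pos [0.4522 0.0479 0.0227] xang 78.61 tilt [-1.e-04  0.e+00 -1.e+00] F [-2.12  0.61 -1.78] T [ 0.081  0.288 -0.02 ] op 0.14
```

View pics/l6.png

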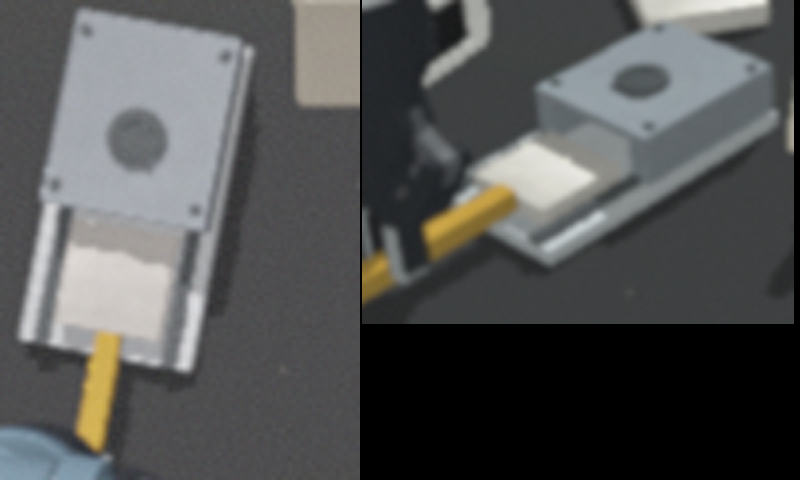

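The drift is in contact, about 2.5 N, and the plate is moving with it (trailing edge now at about y=338). I continue gently and watch the entry into the mouth.

Request:
drive_tool(commands=[{"gripper": 1,"dx": 0,"dy": 0.15,"dz": 0,"turn": 0},{"gripper": 1,"dx": 0,"dy": 0.3,"dz": 0,"turn": 0},{"gripper": 1,"dx": 0,"dy": 0.45,"dz": 0,"turn": 0},{"gripper": 1,"dx": 0,"dy": 0.6,"dz": 0,"turn": 0},{"gripper": 1,"dx": 0,"dy": 0.75,"dz": 0,"turn": 0},{"gripper": 1,"dx": 0,"dy": 0.9,"dz": 0,"turn": 0},{"gripper": 1,"dx": 0,"dy": 1.05,"dz": 0,"turn": 0},{"gripper": 1,"dx": 0,"dy": 1.2,"dz": 0,"turn": 0},{"gripper": 1,"dx": 0,"dy": 1.35,"dz": 0,"turn": 0},{"gripper": 1,"dx": 0,"dy": 1.5,"dz": 0,"turn": 0}])

```text
time_s: 10.82
eef_pos: [0.467, 0.0449, 0.0228]
eef_rot: [-0.0, 0.774, 0.633, -0.0]
wrist_force: [-2.6, 0.7, -2.6]
opening: 0.142
```

```bash
python3 look.py 7
```

```text
t 10.82 pos [0.467  0.0449 0.0228] xang 78.6 tilt [-0.  0. -1.] F [-2.57  0.71 -2.6 ] T [0.076 0.261 0.018] op 0.142
```

View pics/l7.png

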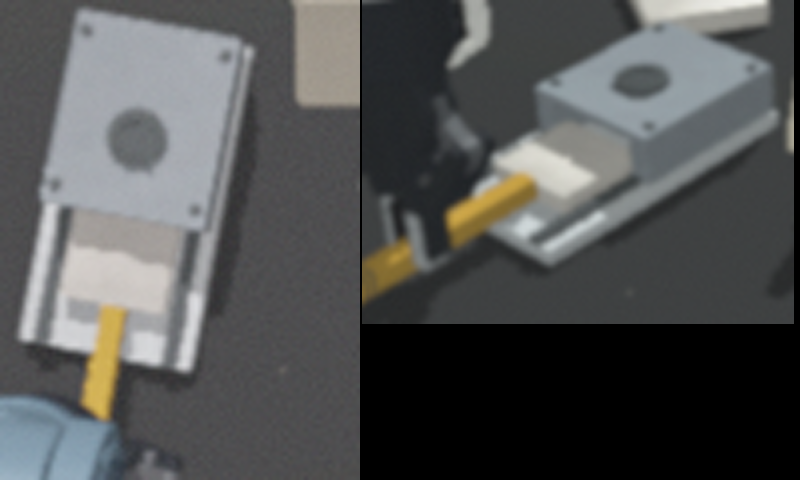

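It pushes steadily at about 2.7 N, and the plate is square and entering the mouth. Its leading face is about 9 mm in. I push 38 mm more, which stays well short of the nearest possible stop.

Request:
drive_tool(commands=[{"gripper": 1,"dx": 0,"dy": 0.2,"dz": 0,"turn": 0},{"gripper": 1,"dx": 0,"dy": 0.4,"dz": 0,"turn": 0},{"gripper": 1,"dx": 0,"dy": 0.6,"dz": 0,"turn": 0},{"gripper": 1,"dx": 0,"dy": 0.8,"dz": 0,"turn": 0},{"gripper": 1,"dx": 0,"dy": 1.0,"dz": 0,"turn": 0},{"gripper": 1,"dx": 0,"dy": 1.2,"dz": 0,"turn": 0},{"gripper": 1,"dx": 0,"dy": 1.4,"dz": 0,"turn": 0},{"gripper": 1,"dx": 0,"dy": 1.6,"dz": 0,"turn": 0},{"gripper": 1,"dx": 0,"dy": 1.8,"dz": 0,"turn": 0},{"gripper": 1,"dx": 0,"dy": 2.0,"dz": 0,"turn": 0},{"gripper": 1,"dx": 0,"dy": 2.2,"dz": 0,"turn": 0},{"gripper": 1,"dx": 0,"dy": 2.4,"dz": 0,"turn": 0},{"gripper": 1,"dx": 0,"dy": 2.6,"dz": 0,"turn": 0},{"gripper": 1,"dx": 0,"dy": 2.8,"dz": 0,"turn": 0},{"gripper": 1,"dx": 0,"dy": 3.0,"dz": 0,"turn": 0},{"gripper": 1,"dx": 0,"dy": 3.2,"dz": 0,"turn": 0},{"gripper": 1,"dx": 0,"dy": 3.4,"dz": 0,"turn": 0},{"gripper": 1,"dx": 0,"dy": 3.6,"dz": 0,"turn": 0},{"gripper": 1,"dx": 0,"dy": 3.7,"dz": 0,"turn": 0},{"gripper": 1,"dx": 0,"dy": 3.8,"dz": 0,"turn": 0}])

```text
time_s: 13.42
eef_pos: [0.5041, 0.0374, 0.0228]
eef_rot: [-0.0, 0.774, 0.633, -0.0]
wrist_force: [-1.4, 0.6, -1.7]
opening: 0.14
```

```bash
python3 look.py 8
```

```text
t 13.43 pos [0.5041 0.0374 0.0228] xang 78.6 tilt [-1.e-04  0.e+00 -1.e+00] F [-1.37  0.58 -1.75] T [0.086 0.315 0.049] op 0.14
```

View pics/l8.png

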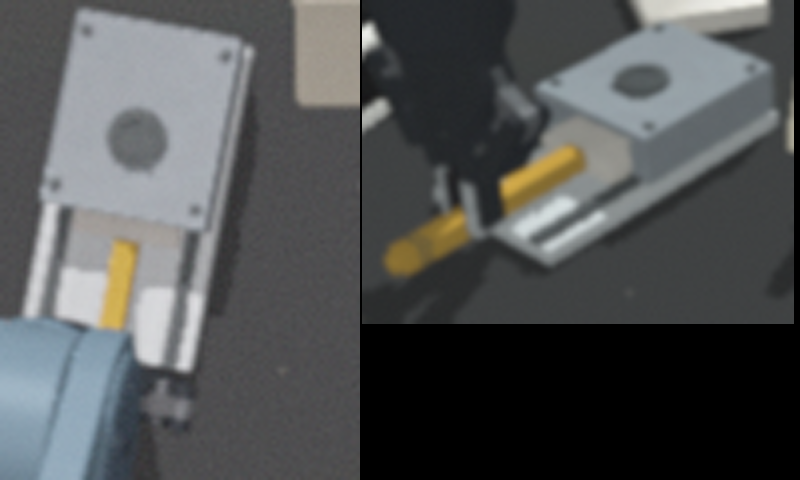

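The drift end is about 13 mm before the mouth at (125,240), so the leading face is about 47 mm in. Now slower steps.

Request:
drive_tool(commands=[{"gripper": 1,"dx": 0,"dy": 0.12,"dz": 0,"turn": 0},{"gripper": 1,"dx": 0,"dy": 0.24,"dz": 0,"turn": 0},{"gripper": 1,"dx": 0,"dy": 0.36,"dz": 0,"turn": 0},{"gripper": 1,"dx": 0,"dy": 0.48,"dz": 0,"turn": 0},{"gripper": 1,"dx": 0,"dy": 0.58,"dz": 0,"turn": 0},{"gripper": 1,"dx": 0,"dy": 0.66,"dz": 0,"turn": 0},{"gripper": 1,"dx": 0,"dy": 0.73,"dz": 0,"turn": 0},{"gripper": 1,"dx": 0,"dy": 0.8,"dz": 0,"turn": 0}])

```text
time_s: 14.52
eef_pos: [0.512, 0.0358, 0.0228]
eef_rot: [-0.0, 0.774, 0.633, -0.0]
wrist_force: [-1.8, 0.6, -2.1]
opening: 0.14
```

Request:
drive_tool(commands=[{"gripper": 1,"dx": 0,"dy": 0.07,"dz": 0,"turn": 0},{"gripper": 1,"dx": 0,"dy": 0.14,"dz": 0,"turn": 0},{"gripper": 1,"dx": 0,"dy": 0.2,"dz": 0,"turn": 0}])

```text
time_s: 14.9
eef_pos: [0.514, 0.0354, 0.0228]
eef_rot: [0.0, 0.774, 0.633, 0.0]
wrist_force: [-2.3, 0.3, -2.4]
opening: 0.145
```

Request:
drive_tool(commands=[{"gripper": 1,"dx": 0,"dy": 0.05,"dz": 0,"turn": 0},{"gripper": 1,"dx": 0,"dy": 0.1,"dz": 0,"turn": 0},{"gripper": 1,"dx": 0,"dy": 0.15,"dz": 0,"turn": 0}])

```text
time_s: 15.28
eef_pos: [0.5154, 0.0351, 0.0228]
eef_rot: [0.0, 0.774, 0.633, -0.0]
wrist_force: [-1.1, -0.1, -2.2]
opening: 0.145
```

Request:
drive_tool(commands=[{"gripper": 1,"dx": 0,"dy": 0.05,"dz": 0,"turn": 0},{"gripper": 1,"dx": 0,"dy": 0.1,"dz": 0,"turn": 0}])

```text
time_s: 15.52
eef_pos: [0.5164, 0.0349, 0.0228]
eef_rot: [0.0, 0.774, 0.633, 0.0]
wrist_force: [-1.7, 0.6, -1.9]
opening: 0.141
```

Request:
drive_tool(commands=[{"gripper": 1,"dx": 0,"dy": 0.05,"dz": 0,"turn": 0},{"gripper": 1,"dx": 0,"dy": 0.1,"dz": 0,"turn": 0},{"gripper": 1,"dx": 0,"dy": 0.15,"dz": 0,"turn": 0}])

```text
time_s: 15.9
eef_pos: [0.5179, 0.0346, 0.0228]
eef_rot: [0.0, 0.774, 0.633, -0.0]
wrist_force: [-1.8, -0.0, -1.6]
opening: 0.144
```

Request:
drive_tool(commands=[{"gripper": 1,"dx": 0,"dy": 0.05,"dz": 0,"turn": 0},{"gripper": 1,"dx": 0,"dy": 0.1,"dz": 0,"turn": 0},{"gripper": 1,"dx": 0,"dy": 0.15,"dz": 0,"turn": 0}])

```text
time_s: 16.27
eef_pos: [0.5193, 0.0343, 0.0228]
eef_rot: [0.0, 0.774, 0.633, 0.0]
wrist_force: [-2.5, -0.9, -1.3]
opening: 0.144
```

Request:
drive_tool(commands=[{"gripper": 1,"dx": 0,"dy": 0.05,"dz": 0,"turn": 0},{"gripper": 1,"dx": 0,"dy": 0.1,"dz": 0,"turn": 0},{"gripper": 1,"dx": 0,"dy": 0.15,"dz": 0,"turn": 0}])

```text
time_s: 16.65
eef_pos: [0.5208, 0.034, 0.0228]
eef_rot: [-0.0, 0.774, 0.633, -0.0]
wrist_force: [-1.8, 0.2, -1.7]
opening: 0.143
```

Request:
drive_tool(commands=[{"gripper": 1,"dx": 0,"dy": 0.05,"dz": 0,"turn": 0},{"gripper": 1,"dx": 0,"dy": 0.1,"dz": 0,"turn": 0},{"gripper": 1,"dx": 0,"dy": 0.15,"dz": 0,"turn": 0}])

```text
time_s: 17.02
eef_pos: [0.5223, 0.0337, 0.0228]
eef_rot: [-0.0, 0.774, 0.633, -0.0]
wrist_force: [-1.8, 1.4, -2.5]
opening: 0.141
```

Request:
drive_tool(commands=[{"gripper": 1,"dx": 0,"dy": 0.05,"dz": 0,"turn": 0},{"gripper": 1,"dx": 0,"dy": 0.1,"dz": 0,"turn": 0},{"gripper": 1,"dx": 0,"dy": 0.15,"dz": 0,"turn": 0}])

```text
time_s: 17.4
eef_pos: [0.5237, 0.0334, 0.0228]
eef_rot: [-0.0, 0.774, 0.633, -0.0]
wrist_force: [-2.2, -0.0, -1.3]
opening: 0.142
```

Request:
drive_tool(commands=[{"gripper": 1,"dx": 0,"dy": 0.05,"dz": 0,"turn": 0},{"gripper": 1,"dx": 0,"dy": 0.1,"dz": 0,"turn": 0},{"gripper": 1,"dx": 0,"dy": 0.15,"dz": 0,"turn": 0}])

```text
time_s: 17.77
eef_pos: [0.5252, 0.0332, 0.0228]
eef_rot: [-0.0, 0.774, 0.633, -0.0]
wrist_force: [-1.6, -0.7, -2.4]
opening: 0.141
```

Request:
drive_tool(commands=[{"gripper": 1,"dx": 0,"dy": 0.05,"dz": 0,"turn": 0},{"gripper": 1,"dx": 0,"dy": 0.1,"dz": 0,"turn": 0},{"gripper": 1,"dx": 0,"dy": 0.15,"dz": 0,"turn": 0}])

```text
time_s: 18.15
eef_pos: [0.5266, 0.0328, 0.0228]
eef_rot: [-0.0, 0.774, 0.633, -0.0]
wrist_force: [-2.2, 0.8, -1.3]
opening: 0.146
```

Request:
drive_tool(commands=[{"gripper": 1,"dx": 0,"dy": 0.05,"dz": 0,"turn": 0},{"gripper": 1,"dx": 0,"dy": 0.1,"dz": 0,"turn": 0},{"gripper": 1,"dx": 0,"dy": 0.15,"dz": 0,"turn": 0}])

```text
time_s: 18.52
eef_pos: [0.5282, 0.0325, 0.0228]
eef_rot: [0.0, 0.774, 0.633, -0.0]
wrist_force: [-2.1, 0.6, -1.6]
opening: 0.142
```

Request:
drive_tool(commands=[{"gripper": 1,"dx": 0,"dy": 0.05,"dz": 0,"turn": 0},{"gripper": 1,"dx": 0,"dy": 0.1,"dz": 0,"turn": 0},{"gripper": 1,"dx": 0,"dy": 0.15,"dz": 0,"turn": 0}])

```text
time_s: 18.9
eef_pos: [0.5296, 0.0322, 0.0228]
eef_rot: [-0.0, 0.774, 0.633, -0.0]
wrist_force: [-1.2, -0.1, -1.7]
opening: 0.144
```

Request:
drive_tool(commands=[{"gripper": 1,"dx": 0,"dy": 0.05,"dz": 0,"turn": 0},{"gripper": 1,"dx": 0,"dy": 0.1,"dz": 0,"turn": 0},{"gripper": 1,"dx": 0,"dy": 0.15,"dz": 0,"turn": 0}])

```text
time_s: 19.27
eef_pos: [0.5311, 0.0319, 0.0228]
eef_rot: [-0.0, 0.774, 0.633, -0.0]
wrist_force: [-2.4, 0.6, -1.3]
opening: 0.14
```

Request:
drive_tool(commands=[{"gripper": 1,"dx": 0,"dy": 0.05,"dz": 0,"turn": 0},{"gripper": 1,"dx": 0,"dy": 0.1,"dz": 0,"turn": 0},{"gripper": 1,"dx": 0,"dy": 0.15,"dz": 0,"turn": 0}])

```text
time_s: 19.65
eef_pos: [0.5325, 0.0317, 0.0228]
eef_rot: [-0.0, 0.774, 0.633, -0.0]
wrist_force: [-2.0, 0.2, -1.8]
opening: 0.141
```

Request:
drive_tool(commands=[{"gripper": 1,"dx": 0,"dy": 0.05,"dz": 0,"turn": 0},{"gripper": 1,"dx": 0,"dy": 0.1,"dz": 0,"turn": 0},{"gripper": 1,"dx": 0,"dy": 0.15,"dz": 0,"turn": 0}])

```text
time_s: 20.02
eef_pos: [0.533, 0.0316, 0.0224]
eef_rot: [-0.001, 0.774, 0.633, -0.001]
wrist_force: [-6.3, 0.9, -0.1]
opening: 0.145
```

The stop (or a snag) is felt: force rose to about 6 N and the advance stalled. I press a little more to seat and square the plate.

Request:
drive_tool(commands=[{"gripper": 1,"dx": 0,"dy": 0.03,"dz": 0,"turn": 0},{"gripper": 1,"dx": 0,"dy": 0.05,"dz": 0,"turn": 0},{"gripper": 1,"dx": 0,"dy": 0.05,"dz": 0,"turn": 0}])

```text
time_s: 20.4
eef_pos: [0.533, 0.0316, 0.0223]
eef_rot: [-0.001, 0.774, 0.633, -0.001]
wrist_force: [-6.5, 0.8, 1.1]
opening: 0.14
```

```bash
python3 look.py 9
```

```text
t 20.4 pos [0.533  0.0316 0.0223] xang 78.61 tilt [-3.2e-03  6.0e-04 -1.0e+00] F [-6.52  0.83  1.08] T [ 0.182  1.008 -0.022] op 0.14
```

View pics/l9.png

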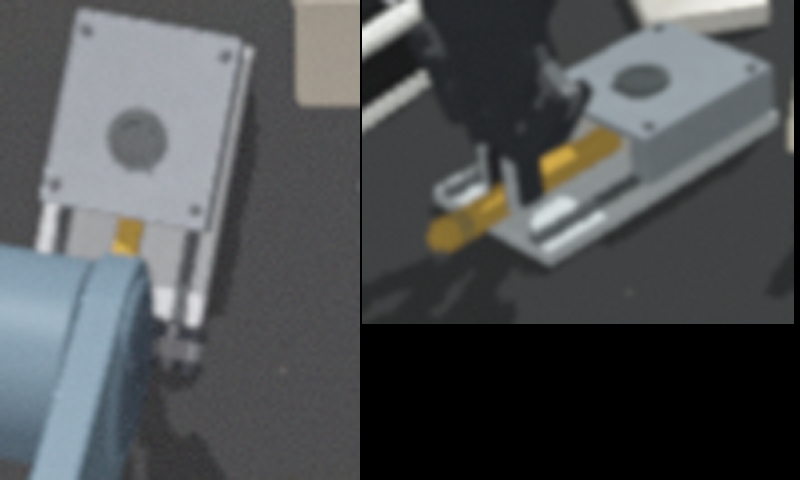

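Request:
drive_tool(commands=[{"gripper": 1,"dx": 0,"dy": 0.04,"dz": 0,"turn": 0},{"gripper": 1,"dx": 0,"dy": 0.08,"dz": 0,"turn": 0},{"gripper": 1,"dx": 0,"dy": 0.08,"dz": 0,"turn": 0}])

```text
time_s: 20.88
eef_pos: [0.533, 0.0317, 0.0221]
eef_rot: [-0.002, 0.774, 0.633, -0.002]
wrist_force: [-9.4, 2.5, 1.5]
opening: 0.144
```

```bash
python3 -c "
from h import *
st();print(ctrl.get_obs()['q'].round(4))"
```

```text
t 20.88 pos [0.533  0.0317 0.0221] xang 78.62 tilt [-4.9e-03  9.0e-04 -1.0e+00] F [-9.35  2.54  1.49] T [ 0.272  1.308 -0.011] op 0.144
[-1.6320e-01  3.9790e-01  1.8368e+00  1.0000e-04  9.1180e-01 -1.5353e+00]
```

Request:
drive_tool(commands=[{"gripper": 1,"dx": 0,"dy": 0.04,"dz": 0,"turn": 0},{"gripper": 1,"dx": 0,"dy": 0.08,"dz": 0,"turn": 0},{"gripper": 1,"dx": 0,"dy": 0.08,"dz": 0,"turn": 0}])

```text
time_s: 21.25
eef_pos: [0.5331, 0.0317, 0.0219]
eef_rot: [-0.002, 0.774, 0.634, -0.002]
wrist_force: [-11.3, 2.1, 3.3]
opening: 0.142
```

```bash
python3 -c "
from h import *
st()
from sl import fit
M,*_=fit();A=M[:,:2]/np.hypot(M[0,0],M[1,0]);print(A.T@(ctrl.get_obs()['eef_pos'][:2]-M[:,2])+[.0786,0])"
```

```text
t 21.25 pos [0.5331 0.0317 0.0219] xang 78.63 tilt [-0.0064  0.0011 -1.    ] F [-11.3    2.07   3.35] T [ 0.259  1.552 -0.011] op 0.142
[ 1.54918011e-02 -7.54403181e-05]
```

The plate is firm at about 12 N, well under 30. The drift end is 15.5 mm inside, so the stop is at about 75 mm, within the 60–90 range. I back the drift straight out, then look.

Request:
drive_tool(commands=[{"gripper": 1,"dx": 0,"dy": -0.15,"dz": 0,"turn": 0},{"gripper": 1,"dx": 0,"dy": -0.4,"dz": 0,"turn": 0},{"gripper": 1,"dx": 0,"dy": -1.0,"dz": 0,"turn": 0},{"gripper": 1,"dx": 0,"dy": -2.5,"dz": 0,"turn": 0},{"gripper": 1,"dx": 0,"dy": -5,"dz": 0,"turn": 0},{"gripper": 1,"dx": 0,"dy": -8,"dz": 0,"turn": 0},{"gripper": 1,"dx": 0,"dy": -11,"dz": 0,"turn": 0},{"gripper": 1,"dx": 0,"dy": -13.5,"dz": 0,"turn": 0},{"gripper": 1,"dx": 0,"dy": -13.5,"dz": 0,"turn": 0},{"gripper": 1,"dx": 0,"dy": -13.5,"dz": -5,"turn": 0},{"gripper": 1,"dx": 0,"dy": -13.5,"dz": -10,"turn": 0},{"gripper": 1,"dx": 0,"dy": -13.5,"dz": -10,"turn": 0}])

```text
time_s: 22.75
eef_pos: [0.4078, 0.057, 0.127]
eef_rot: [0.004, 0.774, 0.633, 0.004]
wrist_force: [0.0, 0.4, -1.4]
opening: 0.148
```

```bash
python3 look.py 10
python3 - <<'E'
from h import *
shot('wrist','w10'); c=load('s10')
cv2.imwrite('pics/s10c.png',cv2.resize(c['image'][200:270,210:310,::-1],None,fx=7,fy=7,interpolation=cv2.INTER_CUBIC))
cmd((.4984,-.3906,.12),(.4984,-.3906,.0105),ang=70.1)
E
```

```text
t 22.75 pos [0.4078 0.057  0.127 ] xang 78.61 tilt [ 0.0104 -0.0016 -0.9999] F [ 0.03  0.42 -1.44] T [-0.007 -0.027  0.011] op 0.148
d cm [-42.06  18.19   0.19] turn 8.5
d cm [-42.06  18.2   11.14] turn 8.5
```

View pics/s10c.png

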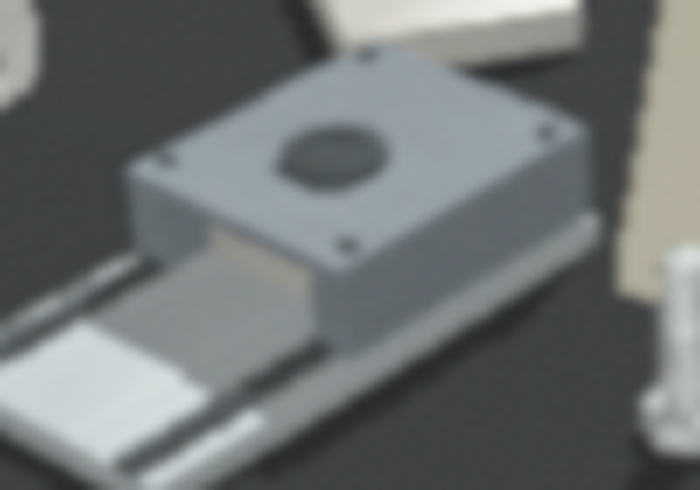

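View pics/w10.png

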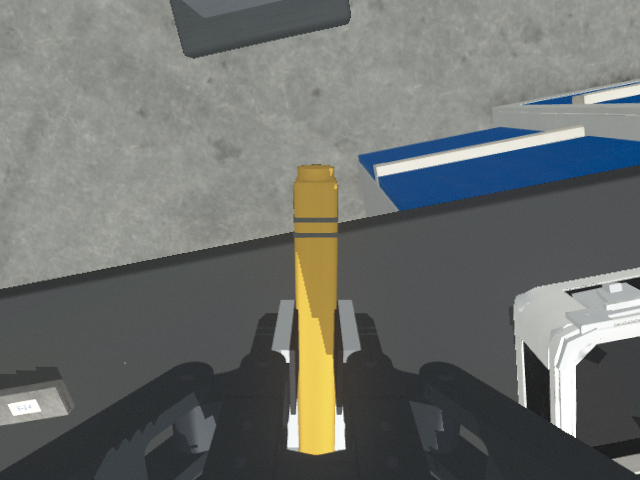

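Run:
```python
from h import *
from sl import fit
st()
M,*_=fit();A=M[:,:2]/np.hypot(M[0,0],M[1,0])
c=load('s10'); im=c['image'].astype(int)
# warm strip: r-b
w=im[:,:,0]-im[:,:,2]
for u in range(238,257):
    col=w[228:248,u]; vs=np.nonzero(col>5)[0]+228
    if len(vs):
        # subpixel lower edge
        v=vs.max()+.5
        print(u,vs.min(),vs.max(),(A.T@(onz(c,u,v,.010)[:2]-M[:,2])).round(4))
```

```text
t 22.9 pos [0.4032 0.0576 0.122 ] xang 78.6 tilt [-8.e-04  1.e-04 -1.e+00] F [-0.04  0.16 -2.92] T [ 0.033 -0.    -0.006] op 0.145
242 234 235 [0.0198 0.0306]
243 235 235 [0.0212 0.0288]
244 235 236 [0.0198 0.0241]
245 236 236 [0.0211 0.0223]
246 236 237 [0.0197 0.0176]
247 237 237 [0.0211 0.0159]
248 238 238 [0.0196 0.0112]
250 239 239 [0.0195 0.0048]
251 239 239 [0.0209 0.0031]
252 239 240 [ 0.0194 -0.0015]
```

Run:
```python
from h import *
from sl import fit
M,*_=fit();A=M[:,:2]/np.hypot(M[0,0],M[1,0])
c=load('s10'); 
P=lambda s,y,z: np.r_[A@np.array([s,y])+M[:,2],z]
pts=[P(0,.046,.048),P(0,-.046,.048),P(.11,.046,.048),P(.11,-.046,.048),P(-.08,.05,.01),P(-.08,-.05,.01),P(.0155,.02,.01),P(.0155,-.03,.01),P(.0155,.02,.022),P(.0155,-.03,.022)]
p=proj(c,pts); im=c['image'][190:290,190:310,::-1]; f=6
b=cv2.resize(im,None,fx=f,fy=f,interpolation=cv2.INTER_CUBIC)
for q in p: cv2.circle(b,(int((q[0]-190+.5)*f),int((q[1]-190+.5)*f)),3,(0,0,255),-1)
cv2.imwrite('pics/ov.png',b)
```

```text
(no output)
```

View pics/ov.png

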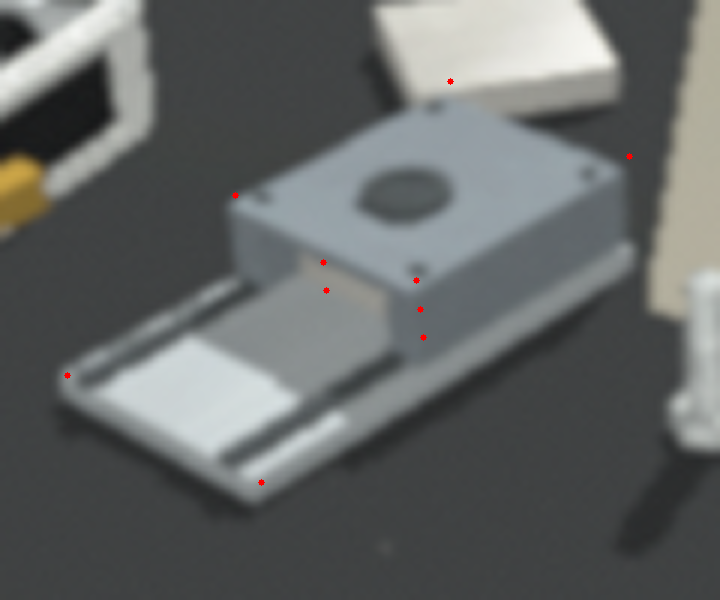

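Run:
```python
from h import *
c=load('s10'); im=c['image']
for u in (241,244,247,250,253): print(u,[(v,tuple(int(x) for x in im[v,u])) for v in range(228,246)])
```

```text
241 [(228, (153, 164, 170)), (229, (148, 157, 163)), (230, (133, 142, 147)), (231, (118, 125, 128)), (232, (122, 125, 125)), (233, (132, 133, 130)), (234, (138, 138, 133)), (235, (140, 141, 136)), (236, (140, 142, 139)), (237, (139, 143, 143)), (238, (137, 143, 143)), (239, (136, 142, 142)), (240, (136, 141, 142)), (241, (135, 140, 141)), (242, (136, 141, 141)), (243, (136, 141, 141)), (244, (137, 142, 143)), (245, (136, 142, 142))]
244 [(228, (153, 164, 170)), (229, (153, 163, 169)), (230, (151, 160, 167)), (231, (139, 149, 155)), (232, (120, 128, 132)), (233, (115, 119, 121)), (234, (128, 130, 127)), (235, (142, 141, 136)), (236, (145, 145, 139)), (237, (143, 144, 140)), (238, (139, 143, 141)), (239, (137, 142, 142)), (240, (136, 141, 141)), (241, (135, 142, 142)), (242, (136, 142, 142)), (243, (137, 142, 143)), (244, (137, 143, 143)), (245, (137, 143, 143))]
247 [(228, (152, 164, 170)), (229, (152, 164, 169)), (230, (151, 163, 169)), (231, (150, 161, 167)), (232, (143, 153, 159)), (233, (127, 136, 140)), (234, (117, 124, 126)), (235, (127, 131, 128)), (236, (141, 142, 137)), (237,
[... 384 characters left out ...]
(235, (119, 127, 130)), (236, (119, 124, 124)), (237, (136, 138, 134)), (238, (145, 146, 140)), (239, (148, 148, 141)), (240, (144, 145, 140)), (241, (141, 145, 142)), (242, (139, 143, 143)), (243, (137, 143, 143)), (244, (139, 144, 145)), (245, (139, 145, 146))]
253 [(228, (150, 161, 166)), (229, (153, 165, 170)), (230, (152, 163, 169)), (231, (151, 161, 167)), (232, (151, 160, 166)), (233, (151, 160, 167)), (234, (150, 160, 166)), (235, (142, 153, 158)), (236, (126, 134, 138)), (237, (118, 123, 125)), (238, (129, 132, 130)), (239, (139, 140, 136)), (240, (139, 140, 136)), (241, (138, 139, 135)), (242, (136, 138, 136)), (243, (134, 138, 138)), (244, (134, 140, 141)), (245, (135, 141, 142))]
```

Run:
```python
from h import *
from sl import fit
M,*_=fit();A=M[:,:2]/np.hypot(M[0,0],M[1,0])
tc={'s6':(.4522,.0479),'s7':(.467,.0449),'s8':(.5041,.0374),'s10':(.5331,.0317)}
outs=[]
for n in tc:
    c=load(n); print(n,'drift end s',(A.T@(np.array(tc[n])-M[:,2])+[.0786,0]).round(4))
    p=proj(c,[np.r_[A@np.array([(A.T@(np.array(tc[n])-M[:,2]))[0]+.0786,y])+M[:,2],.01] for y in (-.015,-.02,-.025)])-0
    print(p.round(1).tolist())
    f=6; a=cv2.resize(c['image'][215:270,195:261,::-1],None,fx=f,fy=f,interpolation=cv2.INTER_CUBIC)
    for q in p: cv2.circle(a,(int((q[0]-195+.5)*f),int((q[1]-215+.5)*f)),2,(0,0,255),-1)
    outs.append(a)
cv2.imwrite('pics/cmp.png',cv2.resize(np.vstack([np.hstack(outs[:2]),np.hstack(outs[2:])]),(792,660))[:600])
cv2.imwrite('pics/cmp.png',cv2.resize(np.vstack([np.hstack(outs[:2]),np.hstack(outs[2:])]),(720,600)))
```

```text
s6 drift end s [-0.067  -0.0004]
[[226.2, 260.5], [227.8, 261.4], [229.5, 262.3]]
s7 drift end s [-0.0519 -0.0004]
[[231.7, 257.3], [233.3, 258.1], [235.0, 259.0]]
s8 drift end s [-0.014  -0.0003]
[[245.1, 249.3], [246.7, 250.2], [248.3, 251.0]]
s10 drift end s [ 0.0155 -0.0001]
[[255.1, 243.4], [256.7, 244.2], [258.4, 245.0]]
```

View pics/cmp.png

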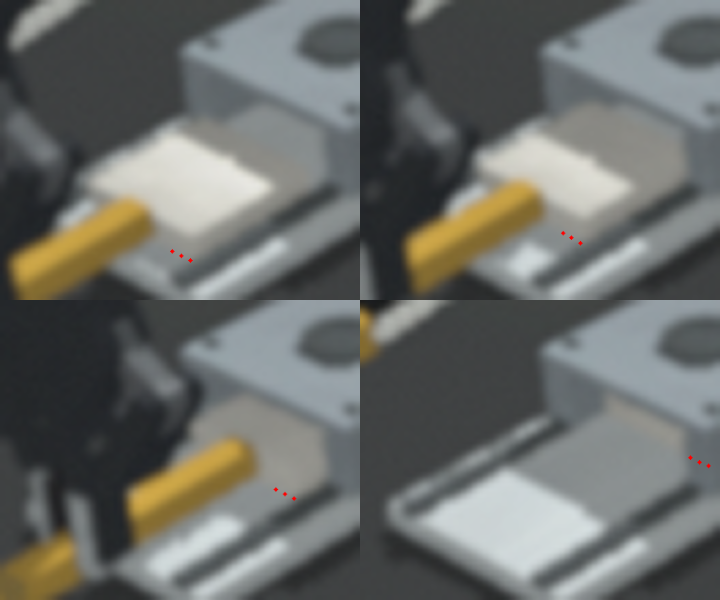

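Run:
```python
from h import *
from sl import fit
M,*_=fit();A=M[:,:2]/np.hypot(M[0,0],M[1,0])
for n,us in (('s6',(226,227,228,229)),('s7',(231,232,233,234)),('s8',(244,245,246,247,248)),('s10',(244,246,248,250,252))):
    c=load(n); im=cv2.GaussianBlur(c['image'],(3,1),0).astype(int); w=im[:,:,0]-im[:,:,2]
    for u in us:
        col=w[:,u].astype(float)
        v0=235 if n=='s10' else 243
        vs=np.arange(v0,268)
        for v in vs:
            if col[v]>0 and col[v+1]<=0:
                x=v+col[v]/(col[v]-col[v+1]); print(n,u,round(x,2),(A.T@(onz(c,u,x,.010)[:2]-M[:,2])).round(4),[int(k) for k in col[v-3:v+5]]); break
```

```text
s6 226 260.0 [-0.0659 -0.0133] [7, 7, 6, 4, 0, -4, -6, -6]
s6 227 260.67 [-0.0662 -0.0167] [7, 6, 5, 2, -1, -5, -7, -7]
s6 228 261.2 [-0.0662 -0.0197] [7, 6, 5, 1, -4, -6, -7, -7]
s6 229 261.6 [-0.0659 -0.0224] [7, 6, 6, 3, -2, -5, -8, -8]
s7 231 256.5 [-0.0509 -0.0118] [6, 6, 5, 3, -3, -5, -6, -6]
s7 232 257.0 [-0.0508 -0.0148] [7, 6, 6, 5, 0, -4, -5, -6]
s7 233 257.5 [-0.0508 -0.0178] [6, 7, 6, 2, -2, -5, -7, -7]
s7 234 258.0 [-0.0507 -0.0207] [8, 7, 6, 4, 0, -5, -6, -7]
s8 244 248.5 [-0.0133 -0.011 ] [8, 8, 6, 2, -2, -5, -7, -7]
s8 245 249.0 [-0.0133 -0.014 ] [7, 7, 7, 4, 0, -4, -6, -7]
s8 246 249.6 [-0.0135 -0.0173] [7, 6, 5, 3, -2, -6, -6, -6]
s8 247 250.2 [-0.0138 -0.0206] [7, 7, 4, 1, -4, -6, -5, -6]
s8 248 250.4 [-0.013  -0.0228] [6, 7, 5, 2, -3, -5, -5, -6]
s10 244 237.75 [0.0162 0.0203] [0, 6, 6, 3, -1, -5, -5, -7]
s10 246 238.6 [0.0165 0.0143] [2, 5, 6, 3, -2, -5, -7, -6]
s10 248 239.8 [0.0159 0.0073] [1, 5, 5, 4, -1, -4, -6, -7]
s10 250 240.8 [0.0158 0.001 ] [1, 5, 6, 4, -1, -4, -6, -6]
s10 252 241.6 [ 0.0163 -0.0047] [2, 6, 5, 3, -2, -5, -7, -7]
```

Measured with one consistent edge rule, the plate's trailing face tracked the drift end within 1 mm in every view. It now sits at s = 16.2 ± 0.3 mm across y = -5 to +20 mm, so it is square and still seated. Now I return the drift to its original free spot.

Run:
```python
from h import *
st();cmd((.4984,-.3906,.12),(.4984,-.3906,.0107),ang=70.1)
```

```text
t 22.9 pos [0.4032 0.0576 0.122 ] xang 78.6 tilt [-8.e-04  1.e-04 -1.e+00] F [-0.04  0.16 -2.92] T [ 0.033 -0.    -0.006] op 0.145
d cm [-42.06  18.19   0.19] turn 8.5
d cm [-42.06  18.2   11.12] turn 8.5
```

Request:
drive_tool(commands=[{"gripper": 1,"dx": -4,"dy": 1.7,"dz": 0,"turn": 0},{"gripper": 1,"dx": -8.5,"dy": 3.7,"dz": 0,"turn": 1},{"gripper": 1,"dx": -13,"dy": 5.6,"dz": 0,"turn": 2},{"gripper": 1,"dx": -17.5,"dy": 7.6,"dz": 0,"turn": 4},{"gripper": 1,"dx": -22,"dy": 9.5,"dz": 0,"turn": 6},{"gripper": 1,"dx": -26.5,"dy": 11.5,"dz": 0,"turn": 8},{"gripper": 1,"dx": -31,"dy": 13.4,"dz": 0,"turn": 8.5},{"gripper": 1,"dx": -35.5,"dy": 15.4,"dz": 0,"turn": 8.5},{"gripper": 1,"dx": -39.5,"dy": 17.1,"dz": 0,"turn": 8.5},{"gripper": 1,"dx": -42.1,"dy": 18.2,"dz": 0,"turn": 8.5},{"gripper": 1,"dx": -42.1,"dy": 18.2,"dz": 0,"turn": 8.5},{"gripper": 1,"dx": -42.1,"dy": 18.2,"dz": 4,"turn": 8.5},{"gripper": 1,"dx": -42.1,"dy": 18.2,"dz": 7.5,"turn": 8.5},{"gripper": 1,"dx": -42.1,"dy": 18.2,"dz": 9.5,"turn": 8.5},{"gripper": 1,"dx": -42.1,"dy": 18.2,"dz": 10.5,"turn": 8.5},{"gripper": 1,"dx": -42.1,"dy": 18.2,"dz": 10.9,"turn": 8.5},{"gripper": 1,"dx": -42.1,"dy": 18.2,"dz": 10.9,"turn": 8.5}])

```text
time_s: 25.02
eef_pos: [0.4994, -0.3915, 0.0146]
eef_rot: [0.001, 0.819, 0.574, 0.0]
wrist_force: [0.2, -0.0, -1.8]
opening: 0.14
```

```bash
python3 -c "
from h import *
st()"
```

```text
t 25.02 pos [ 0.4994 -0.3915  0.0146] xang 70.11 tilt [ 9.e-04 -1.e-03 -1.e+00] F [ 0.2  -0.03 -1.82] T [-0.016  0.039 -0.007] op 0.14
```

Request:
drive_tool(commands=[{"gripper": 1,"dx": 0,"dy": 0,"dz": 0.1,"turn": 0},{"gripper": 1,"dx": 0,"dy": 0,"dz": 0.2,"turn": 0},{"gripper": 1,"dx": 0,"dy": 0,"dz": 0.3,"turn": 0},{"gripper": 1,"dx": 0,"dy": 0,"dz": 0.3,"turn": 0}])

```text
time_s: 25.52
eef_pos: [0.4989, -0.391, 0.0108]
eef_rot: [-0.0, 0.819, 0.574, 0.0]
wrist_force: [-0.1, 1.1, -2.4]
opening: 0.143
```

Request:
drive_tool(commands=[{"gripper": 1,"dx": 0,"dy": 0,"dz": 0.04,"turn": 0},{"gripper": 1,"dx": 0,"dy": 0,"dz": 0.04,"turn": 0},{"gripper": 0,"dx": 0,"dy": 0,"dz": 0.04,"turn": 0},{"gripper": 0,"dx": 0,"dy": 0,"dz": 0.04,"turn": 0},{"gripper": 0,"dx": 0,"dy": 0,"dz": 0.04,"turn": 0},{"gripper": 0,"dx": 0,"dy": 0,"dz": 0.04,"turn": 0},{"gripper": 0,"dx": 0,"dy": 0,"dz": 0.04,"turn": 0},{"gripper": 0,"dx": 0,"dy": 0,"dz": 0.04,"turn": 0},{"gripper": 0,"dx": 0,"dy": 0,"dz": -1,"turn": 0},{"gripper": 0,"dx": 0,"dy": 0,"dz": -4,"turn": 0},{"gripper": 0,"dx": 0,"dy": 0,"dz": -10,"turn": 0},{"gripper": 0,"dx": 0,"dy": 0,"dz": -16,"turn": 0},{"gripper": 0,"dx": 0,"dy": 0,"dz": -18,"turn": 0},{"gripper": 0,"dx": 0,"dy": 0,"dz": -18,"turn": 0},{"gripper": 0,"dx": 0,"dy": 0,"dz": -18,"turn": 0}])

```text
time_s: 27.4
eef_pos: [0.498, -0.3901, 0.1885]
eef_rot: [-0.002, 0.819, 0.574, -0.0]
wrist_force: [0.1, -1.4, 0.7]
opening: 1.002
```

```bash
python3 look.py 11
python3 - <<'E'
from meas import *
c=shot('wrist','w11'); drift(c,.012)
E
```

```text
t 27.4 pos [ 0.498  -0.3901  0.1885] xang 70.1 tilt [-0.0024  0.0027 -1.    ] F [ 0.15 -1.36  0.66] T [ 0.037 -0.057 -0.052] op 1.002
[305 138  20  22 419] mid [ 0.4502 -0.3737] ang -12.27 L 0.0163 W 0.0148
[ 305  169   20  146 2743] mid [ 0.5185 -0.3983] ang -19.92 L 0.1162 W 0.0145
```

View pics/w11.png

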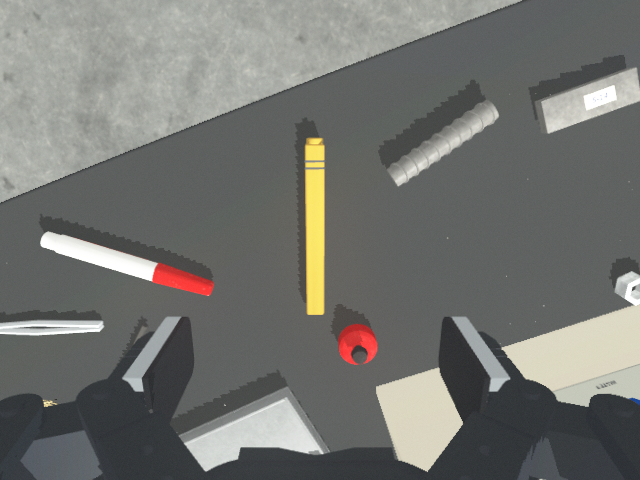

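View pics/t11.png

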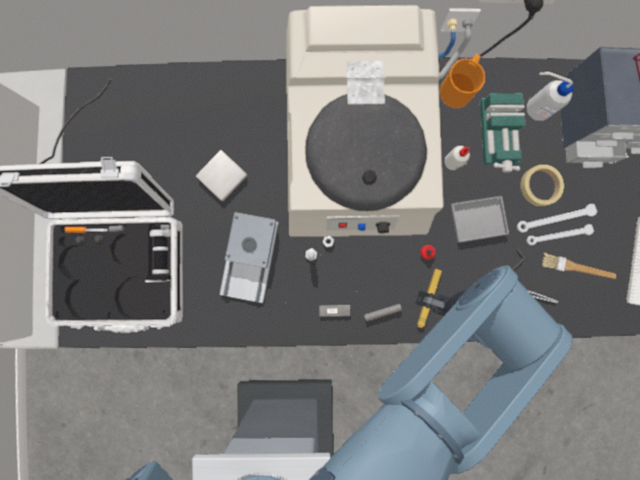

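The wrist view shows the drift lying flat, (314,138) to (315,315), and the gripper open and clear. The top view shows the flat bar (335,311) and ribbed bar (383,313) where they were, and an empty apron. One last plate check, then I hand in.

Run:
```python
from h import *
from sl import fit
M,*_=fit();A=M[:,:2]/np.hypot(M[0,0],M[1,0])
c=load('s11'); im=cv2.GaussianBlur(c['image'],(3,1),0).astype(int); w=im[:,:,0]-im[:,:,2]
for u in (244,246,248,250,252):
    for v in range(235,250):
        if w[v,u]>0 and w[v+1,u]<=0:
            x=v+w[v,u]/(w[v,u]-w[v+1,u]); print(u,(A.T@(onz(c,u,x,.010)[:2]-M[:,2])).round(4)); break
a,b=load('t0' if 0 else 'top0')['image'],load('t11')['image']
print('bars diff',cv2.absdiff(a[298:326,312:405],b[298:326,312:405]).max())
print(ctrl.hand_in())
```

```text
244 [0.0161 0.0201]
246 [0.0161 0.0139]
248 [0.0163 0.0077]
250 [0.016  0.0012]
252 [ 0.0169 -0.0041]
bars diff 10
the job is handed in; nothing more can be done
None
```

The plate is home against the hidden stop. The drift lies flat on the bench at its original spot, and I handed the job in at about 27 s of the 64 s allowed.

- **Push:** I pushed the plate in with the drift's square end, using about 2 to 3 N. Only the drift was set against the plate. The stop showed as a hard stall with the plate's leading face about 76 mm past the mouth. I pressed to about 12 N to seat it, the highest reading, well under the 30 N limit. Then I backed straight out.
- **Plate check:** After I put the drift down, the plate's trailing face measured 16.0 to 16.9 mm inside the mouth across a 24 mm width. That is square within about 1 to 2° and agrees with where the drift end stopped, within 1 mm. The feeler can't be seen, so full seating rests on the force stall and this measurement.
- **Drift and samples:** The drift is off the slide and the gripper is open, well above everything. The two steel samples have not moved: the before and after pictures differ only by noise.
- **Checks that disagreed:** My first visual estimate put the plate about 4 mm deeper than the drift end. The cause was my edge threshold, and a more careful edge measurement removed the difference. I had also taken the hood top as 38 mm high, but that height seems to include the ring. This shifts the hood corners by about 1 mm and changes nothing in the result.

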